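Draw a bust stand's rod up to the height gauge and hold it

TASK

Lift the roll of tape up off the top of the bust stand and lay it flat in the shallow wooden tray. Then grip the steel rod it was covering and draw it straight up out of its tube, without wedging it sideways, until its collar is level with the tip of the height gauge's pointer; the foot of the rod stays in the tube. The job ends with you holding the rod there, gripped and still, and with everything else left where it stands.

Things in the scene. Friction and masses are not known exactly. Their poses are not given: they have to be found in the camera images.
- stand: Bust stand fixed to the table: dark steel foot disc (130 mm diameter, 20 mm high), a tube 50 mm in diameter, and on top a round aluminium plate 112 mm in diameter whose upper face is 130 mm above the table. Origin: centre of its underside, z up. Down its middle runs a vertical bore 21.6 mm in diameter, from the upper face to 110 mm deep.
- stand_mouth (a point): Centre of the mouth of the bore, in the upper face of the stand's plate (130 mm above the table).
- rod: Loose steel rod standing in the stand's bore, 0.3 to 0.55 kg. From the bottom: shank 20 mm in diameter, 108 mm long; collar 44 mm in diameter, 6 mm thick, resting on the stand's plate at the start; plain round grip 22 mm in diameter, 28 mm tall. Origin: centre of the collar's underside, z up. Must rise 35 to 75 mm; only weight and friction hold it. The roll hides it from the sides at the start.
- rod_collar (a point): Centre of the rod's collar, at half its thickness (3 mm above the rod's origin): the point to bring level with the pointer.
- rod_top (a point): Centre of the top face of the rod's grip (34 mm above the rod's origin, so 16 mm below the roll's top at the start).
- rod_foot (a point): Centre of the foot of the rod (108 mm below its origin).
- roll: Loose rigid roll of pale paper tape, 0.18 to 0.33 kg: ring 106 mm outside, 76 mm inside (wall 15 mm), 50 mm high, flat on the stand's plate around the rod's grip, up to 14 mm off-centre. Origin: centre of its underside, z along its axis. Pinch its wall from above, one finger inside; fingertips no more than 14 mm below its top stay above the rod, whatever their opening.
- tray: Shallow wooden tray fixed to the table, 190 x 190 mm outside, walls 6 mm thick and 22 mm high. Origin: centre of its underside. It stands to the left or to the right of the stand; the height gauge stands on the other side.
- tray_in (a point): Centre of the tray's inner floor, 6 mm above the table.
- gauge: Height gauge fixed to the table: dark steel round base 84 mm in diameter and 28 mm high, a vertical column 12 mm in diameter up to 235 mm, and on it a small carriage clamped at a height that varies, with a level steel pointer. Origin: centre of its underside; the pointer runs along its +x.
- pointer_tip (a point): Sharp tip of the height gauge's pointer, 82 mm from the column's axis, 168 to 208 mm above the table. It gives only the height; do not shift the pointer.
- tin: Bystander: loose round tin, 72 mm in diameter, 130 mm high. Origin: centre of its underside.
- jar: Bystander: loose jar, 64 mm in diameter, 85 mm high. Origin: centre of its underside.
- spatula: Bystander: spatula 200 mm long lying flat between the robot and the stand. Origin about its middle, on the table.
- figurine: Bystander: small terracotta figure, 52 mm across, 117 mm high, behind the stand. Origin: centre of its underside.
Things that resemble listed ones, but are neither listed nor needed, are in the scene too. What is shaped like the rod but blue or pink is not meant.

How it is judged:
On the way, in this order (a step that is already met when the one before it is completed fails the run):
1. the roll lies flat in the tray, let go (horizontal distance between roll and tray_in below 0.055 m and height (world z) of roll below 0.016 m and angle between the z axis of roll and the z axis of stand, either way round below 0.1 rad and contact force between roll and the fingers below 0.3 N), for 0.2 s.
2. the rod is held with its collar level with the pointer (z of rod_collar in the frame of pointer_tip between -0.006 and 0.006 m and horizontal distance between rod_collar and stand_mouth below 0.008 m and horizontal distance between rod_foot and stand_mouth below 0.004 m and angle between the z axis of rod and the z axis of stand, either way round below 0.07 rad and contact force between rod and the fingers above 2 N), for 0.2 s.
At the end, for the whole second after the job is handed in: The roll lies flat inside the tray, untouched. The rod is gripped by the fingers and still (under 10 mm/s), its foot in the bore, upright within 4 degrees, the middle of its collar within 6 mm of the height of the pointer's tip, and it presses on the stand with less than 15 N (not wedged) (all of step 1 and all of step 2 and linear speed of each of rod, roll below 0.01 m/s and contact force between rod and stand below 15 N); the arm keeps its last pose, push and grip.
It fails at once if the rod is pulled right out of the tube (z of rod_foot in the frame of stand_mouth above -0.008 m).
It fails at once if the rod is wedged hard against the tube (contact force between rod and stand above 60 N).
It fails at once if the gauge's pointer is shifted (distance of pointer_tip from where it was at the start of the episode above 0.008 m).
It fails at once if a bystander is knocked or moved (distance of any of tin, jar, spatula, figurine from where it was at the start of the episode above 0.02 m).
It also fails if it takes over 64 s, if anything falls off the work surface, if the arm or the gripper's body presses on something with over 40 N, if the wrist force passes 120 N, or if a joint passes its speed limit or range.

ROBOT

A 6-joint arm with a two-finger parallel gripper is mounted at the origin on the work surface. World frame = base frame: x ahead of the robot, y to its left, z up, the work surface at z = 0. Lengths are in m, angles in rad, forces in N, time in s.
With the tool pointing down it reaches from about 0.35 to 0.925 m from the base axis. Payload 6.4 kg.
Tool frame: the origin (TCP) lies at the very end of the fingers, on their centre line; the grasp point (between the pads) lies 19 mm behind it; z points along the fingers, y is the line along which they close (so a half turn about z gives the same grasp; the last joint's range is limited). The gripper opens to 85 mm and grips with 20 to 120 N. Pads are 22 mm wide; open, the fingers measure 114 mm over their backs; the gripper's body (76 mm by 85 mm) begins 54 mm behind the grasp point. The pads swing forward as they close: fully open they stand 13 mm farther back than shut.
Start: joints at [-1.375, 0.245, 1.558, -0, 1.339, -0.174], TCP at [0.235, -0.606, 0.231] pointing down, gripper open.
Joint ranges: [-3.13, 3.13], [-1.02, 2.26], [0.13, 2.54], [-0.95, 4.09], [0.21, 2.88], [-2.74, 2.74]. Speed limits (rad/s): [2.57, 2.57, 3.14, 3.14, 3.14, 3.14].

INTERFACE

Orientations are given as a 3x3 rotation matrix whose columns are the frame's x, y, z axes.
In Python, from workcell import * gives the robot as it stands.
- The arm moves only by the tool servo_tool, never from a script. Its argument "moves" is a list of rows, each a list of 3 entries, a list of its own where there are three numbers: the shift along the tool's x, y, z in units of 40 mm (1.0 is 40 mm), then the turn, a rotation vector about the tool's x, y, z in units of 5 degrees (1.0 is 5 degrees), then the finger opening in mm, from 0 to 85.4. A call has 1 to 20 rows; each row shifts and turns the commanded pose from where the row before left it, along the tool's axes as they then stand; what a row does not reach is not made up. A row lasts 1/12 s, in which the tool goes at most 41.7 mm and 7.16 degrees, less where a joint would pass 70% of its speed; a pose out of reach is approached as far as the arm can. A call is refused whole if a number of a shift passes 1 or a number of a turn 1, either way. A call with a gripper value outside its range is refused whole. The fingers move at their own pace and stop on an object; "newtons" is the grip in N (left out, the last holds). Time passes only in rows, so rows that do not move let the fingers close. It gives the time, the measured TCP pose, the force, the opening and the grip force at its end, in the units of the state.
- get_state(): the state, without advancing time (a new reading comes with each control period).
- get_image(name): name is "side" or "top"; returns (picture, depth): 480x640x3 uint8, blue, green, red; 480x640 float32, m along the optical axis (not along the pixel's ray), 0 where there is no reading.
- camera_model(name): a dict with "K" (3x3 intrinsics, pixels), "R" (3x3) and "t" (3): a world point X has camera coordinates R X + t. Camera axes: x right, y down, z forward; pixel columns grow to the right and rows downward; lengths in m; the calibration is good to about 2 mm. A picture is of the moment at which its call begins. camera_model takes no time and is no camera call.
- close_job(): hands the job in; it is judged then, once.
The state is a dict: "time_s": time; "qpos": joint angles; "qvel": joint speeds; "joint_efforts": joint torques, N m; "ee_pos": TCP position; "eef_rot": TCP orientation; "contact_force": force on the tool from outside, world axes, zero at the start; "moment": the same for the moment, N m; "width": finger opening in m; "grip_force": force on a finger pad.
Only numpy, scipy, OpenCV 4.12 (cv2) and the standard library are available. Lean on these libraries where they do the work, as an engineer would, in place of code of your own. Each camera call takes 0.05 s, during which the arm holds its last target. There are 200 camera calls.

## Working session

There is one attempt and no reset: what is moved stays moved. The work goes in short steps, Python scripts to look and compute and a tool call to move; the robot and the scene stay as the last step left them, time stands still between calls to the robot, and variables do not carry over. Pictures are saved under pics/ and viewed, at most 10 in all, crops included, and the job is handed in when it is done.

Besides the shell and the picture viewer there is one more tool, called after ">>>" as name([rows], argument=value, ...), one row to a line, values as JSON. servo_tool: Moves the arm, as the interface text tells. Its arguments: {"type":"object","properties":{"moves":{"type":"array","items":{"type":"array"}},"newtons":{"type":"number"}},"required":["moves"]}

```bash
mkdir -p pics; cat > h.py <<'E'
from workcell import *
import numpy as np, cv2
def snap(tag):
    for n in ("side","top"):
        im,d=get_image(n); cv2.imwrite(f"pics/{tag}_{n}.png",im); np.save(f"pics/{tag}_{n}.npy",d)
def w(n,u,v,d):
    c=camera_model(n); K=np.array(c["K"]);R=np.array(c["R"]);t=np.array(c["t"])
    return R.T@(np.linalg.inv(K)@[u,v,1]*d-t)
def cloud(n,tag):
    d=np.load(f"pics/{tag}_{n}.npy"); c=camera_model(n); K=np.array(c["K"]);R=np.array(c["R"]);t=np.array(c["t"])
    v,u=np.mgrid[:480,:640]; P=np.stack([(u-K[0,2])/K[0,0]*d,(v-K[1,2])/K[1,1]*d,d],-1)
    return (P-t)@R, d>0
def px(n,X):
    c=camera_model(n); p=np.array(c["K"])@(np.array(c["R"])@X+np.array(c["t"])); return p[:2]/p[2]
E
python3 - <<'E'
from h import *
snap("a"); s=get_state(); print(s["time_s"],s["ee_pos"],np.round(s["eef_rot"],3),s["width"])
for n in("side","top"):
    c=camera_model(n); print(n,-np.array(c["R"]).T@c["t"], np.round(c["R"],3))
E
```

```text
0.1 [ 0.23483526 -0.60556471  0.23028366] [[ 0.932  0.361 -0.   ]
 [ 0.361 -0.932  0.002]
 [ 0.    -0.002 -1.   ]] 0.08514412918143709
side [0.43110723 0.94788218 0.86442506] [[-0.987 -0.16   0.004]
 [-0.101  0.599 -0.794]
 [ 0.125 -0.785 -0.607]]
top [ 0.44314508 -0.01121597  1.14041184] [[-0.017 -0.999 -0.032]
 [-0.993  0.021 -0.115]
 [ 0.115  0.03  -0.993]]
```

View pics/a_top.png

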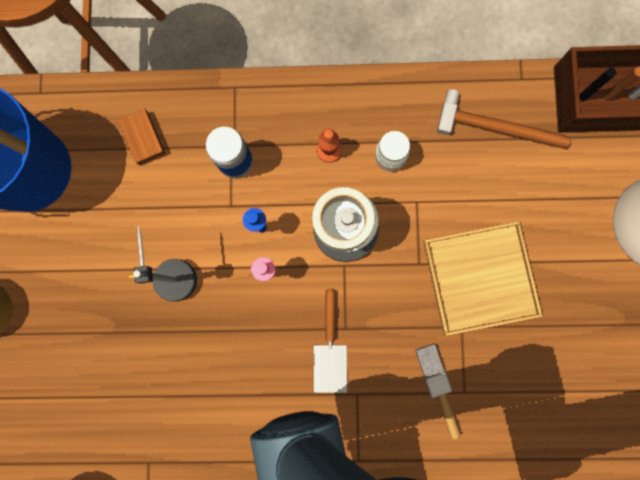

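View pics/a_side.png

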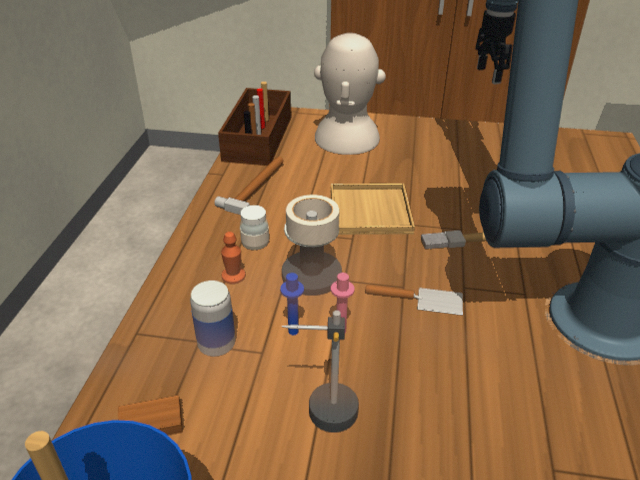

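Top picture: the ring of tape is at (346,219) with the steel rod inside at (347,216). The blue (255,220) and pink (263,269) rods are decoys. The tray is at (483,278), and the gauge column top at (143,274) with its pointer tip near (140,227). In the side view the pointer tip is near (284,327). Next: measure, then check close crops of each.

```bash
python3 - <<'E'
from h import *
a=cv2.imread("pics/a_top.png"); b=cv2.imread("pics/a_side.png")
A=cv2.resize(a[175:275,300:400],(400,400),interpolation=cv2.INTER_CUBIC)   # x4
B=cv2.resize(b[290:390,265:365],(400,400),interpolation=cv2.INTER_CUBIC)
C=cv2.resize(a[215:295,110:210],(400,320),interpolation=cv2.INTER_CUBIC)
D=cv2.resize(b[190:270,265:365],(400,320),interpolation=cv2.INTER_CUBIC)
cv2.imwrite("pics/crop1.png",np.vstack([np.hstack([A,B]),np.hstack([C,D])])[:,:][:720])
im=np.vstack([np.hstack([A,B]),np.hstack([C,D])]); cv2.imwrite("pics/crop1.png",cv2.resize(im[:720],(666,600),interpolation=cv2.INTER_AREA))
cv2.imwrite("pics/cropAB.png",np.hstack([A,B])); 
P,ok=cloud("top","a")
v,u=np.mgrid[:480,:640]
def fit(m,name):
    X=P[m&ok]; (cx,cy),r=cv2.minEnclosingCircle(X[:,:2].astype(np.float32)); print(name,len(X),"circ",np.round([cx,cy,r],4),"mean",X.mean(0).round(4),"zmed",np.median(X[:,2]).round(4))
near=lambda x,y,r:np.hypot(u-x,v-y)<r
z=P[...,2]
fit(near(346,219,45)&(z>.172)&(z<.19),"roll top")
fit(near(347,216,11)&(z>.155)&(z<.17),"rod top")
fit(near(346,225,45)&(z>.122)&(z<.138),"plate")
m=near(483,278,90)&(z<.03)
T=P[near(483,278,75)&(z>.015)&(z<.03)&ok]; 
rect=cv2.minAreaRect(T[:,:2].astype(np.float32)); print("tray",rect,len(T))
print("pointer top",[ (uu,vv,P[vv,uu].round(4)) for uu,vv in [(140,228),(141,235),(141,245),(142,255),(141,227),(140,226)]])
Q,okq=cloud("side","a")
print("pointer side",[(uu,vv,Q[vv,uu].round(4)) for uu,vv in [(284,327),(286,327),(290,327),(300,327),(310,327),(320,327)]])
z=Q[...,2]
X=Q[okq&(np.hypot(u-312,v-216)<10)&(z>.155)&(z<.17)];print("rodtop side",len(X),X.mean(0))
X=Q[okq&(np.hypot(u-312,v-220)<40)&(z>.173)&(z<.19)];print("roll side",len(X),cv2.minEnclosingCircle(X[:,:2].astype(np.float32)),np.median(X[:,2]))
X=P[okq*0+1>0]
for n,(x,y) in dict(jar=(393,146),tin=(225,145),fig=(328,135)).items(): print(n,P[y,x].round(3))
E
```

```text
roll top 1488 circ [ 0.596  -0.0273  0.0529] mean [ 0.5956 -0.0274  0.1797] zmed 0.1798
rod top 129 circ [ 0.5989 -0.0351  0.011 ] mean [ 0.5984 -0.0348  0.1635] zmed 0.1637
plate 1365 circ [ 0.5962 -0.0339  0.0583] mean [ 0.5958 -0.0346  0.1313] zmed 0.1307
tray ((0.49676406383514404, -0.29859694838523865), (0.19030965864658356, 0.19114187359809875), 10.15680980682373) 1335
pointer top [(140, 228, array([ 6.124e-01,  3.837e-01, -5.000e-04])), (141, 235, array([5.979e-01, 3.812e-01, 2.000e-04])), (141, 245, array([0.5534, 0.3107, 0.204 ])), (142, 255, array([0.5365, 0.3084, 0.205 ])), (141, 227, array([ 0.6149,  0.3828, -0.0037])), (140, 226, array([ 0.6167,  0.3842, -0.0017]))]
pointer side [(284, 327, array([0.5813, 0.3173, 0.1999])), (286, 327, array([0.5783, 0.3167, 0.1999])), (290, 327, array([0.5721, 0.3172, 0.2014])), (300, 327, array([0.5569, 0.3166, 0.2033])), (310, 327, array([0.5421, 0.3143, 0.2036])), (320, 327, array([0.5273, 0.3122, 0.2039]))]
rodtop side 96 [ 0.59973039 -0.03690654  0.16049401]
roll side 795 ((0.5957010388374329, -0.024350197985768318), 0.0566655769944191) 0.17793085872078374
jar [ 0.746 -0.127  0.084]
tin [0.744 0.185 0.128]
fig [ 0.762 -0.005  0.113]
```

View pics/crop1.png

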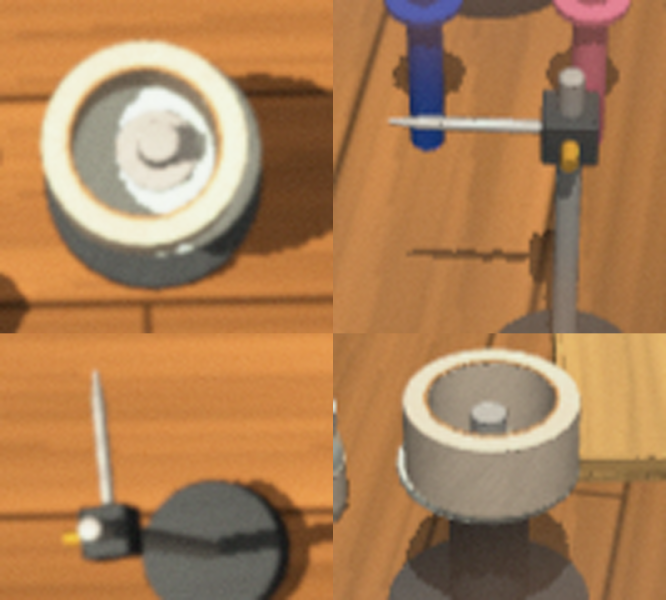

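The crop confirms it: the grey steel rod stands inside the pale roll. Pointer tip is at side ≈(281.5,326.3) and top ≈(138.5,226). Moving above the roll wall, on its side along the tool's +y.

>>> servo_tool([
  [[0.75,-0.5,0],[0,0,0],38],
  [[0.75,-0.5,0],[0,0,0],38],
  [[0.75,-0.5,0],[0,0,0],38],
  [[0.75,-0.5,0],[0,0,0],38],
  [[0.75,-0.5,0],[0,0,0],38],
  [[0.75,-0.5,0],[0,0,0],38],
  [[0.75,-0.5,0],[0,0,0],38],
  [[0.75,-0.5,0],[0,0,0],38],
  [[0.75,-0.5,0],[0,0,0],38],
  [[0.75,-0.5,0],[0,0,0],38],
  [[0.75,-0.5,0],[0,0,0],38],
  [[0.75,-0.5,0],[0,0,0],38],
  [[0.75,-0.5,0],[0,0,0],38],
  [[0.75,-0.5,0],[0,0,0],38],
  [[0.75,-0.5,0],[0,0,0],38],
  [[0.75,-0.5,0],[0,0,0],38],
  [[0.75,-0.5,0],[0,0,0],38],
  [[0.75,-0.5,0],[0,0,0],38],
  [[0,0,0],[0,0,0],38],
  [[0,0,0],[0,0,0],38],
], newtons=90)

```text
time_s: 1.77
ee_pos: [0.6086, -0.0737, 0.2306]
eef_rot: [[0.931, 0.364, -0.001], [0.364, -0.931, 0.0], [-0.001, -0.001, -1.0]]
contact_force: [-0.4, -0.8, -0.3]
width: 0.038
grip_force: 0.0
```

```bash
cat >> h.py <<'E'
def go(x,y,z):
    s=get_state(); R=np.array(s["eef_rot"]); d=R.T@(np.array([x,y,z])-s["ee_pos"])/.04
    print("t",s["time_s"],"pos",np.round(s["ee_pos"],4),"F",np.round(s["contact_force"],1),"w",round(s["width"],4),"grip",s["grip_force"]); print(np.round(R,4).tolist()); print("units",d.round(3))
E
python3 -c "
from h import *
go(.6124,-.0697,.168)
A,B=[np.array(camera_model(n)['K'])@np.c_[camera_model(n)['R'],camera_model(n)['t']] for n in('top','side')]
X=cv2.triangulatePoints(A,B,np.array([[138.5],[226.]]),np.array([[281.5],[326.3]])); X=(X[:3]/X[3]).ravel();print('tip',X,px('top',X),px('side',X))"
```

```text
t 1.7667 pos [ 0.6086 -0.0737  0.2306] F [-0.4 -0.8 -0.3] w 0.038 grip 0.0
[[0.9313, 0.3643, -0.0012], [0.3643, -0.9313, 0.0001], [-0.0011, -0.0006, -1.0]]
units [ 0.127 -0.056  1.564]
tip [0.58562629 0.31678858 0.2003056 ] [138.52317374 226.27779238] [281.23266701 326.24582482]
```

>>> servo_tool([
  [[0.13,-0.06,0.4],[0,0,0],38],
  [[0,0,0.4],[0,0,0],38],
  [[0,0,0.3],[0,0,0],38],
  [[0,0,0.2],[0,0,0],38],
  [[0,0,0.16],[0,0,0],38],
  [[0,0,0.1],[0,0,0],38],
  [[0,0,0],[0,0,0],38],
  [[0,0,0],[0,0,0],38],
])

```text
time_s: 2.43
ee_pos: [0.6125, -0.0714, 0.1693]
eef_rot: [[0.933, 0.361, 0.001], [0.361, -0.933, -0.0], [0.0, 0.0, -1.0]]
contact_force: [0.5, -0.4, 0.1]
width: 0.0377
grip_force: 0.0
```

```bash
python3 -c "
from h import *
go(.6124,-.0697,.168)
im,d=get_image('side'); cv2.imwrite('pics/b.png',cv2.resize(im[130:280,230:400],None,fx=4,fy=4,interpolation=cv2.INTER_CUBIC))"
```

```text
t 2.4333 pos [ 0.6125 -0.0714  0.1693] F [ 0.5 -0.4  0.1] w 0.0377 grip 0.0
[[0.9325, 0.3611, 0.0006], [0.3611, -0.9325, -0.0003], [0.0004, 0.0004, -1.0]]
units [ 0.014 -0.041  0.033]
```

View pics/b.png

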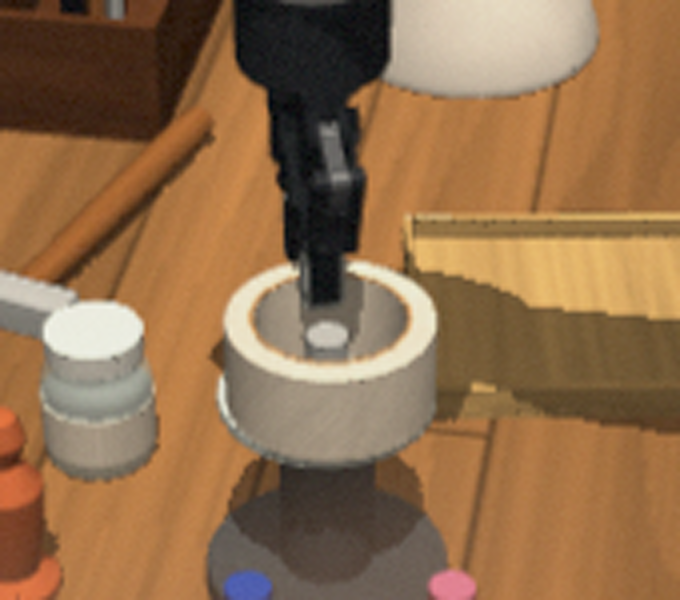

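The inner finger at (322,290) in the crop hangs inside the roll, with the rod top (327,335) clear below it. Closing the fingers on the wall.

>>> servo_tool([
  [[0,-0.04,0.05],[0,0,0],30],
  [[0,0,0],[0,0,0],22],
  [[0,0,0],[0,0,0],12],
  [[0,0,0],[0,0,0],8],
  [[0,0,0],[0,0,0],8],
  [[0,0,0],[0,0,0],8],
  [[0,0,0],[0,0,0],8],
  [[0,0,0],[0,0,0],8],
])

```text
time_s: 3.15
ee_pos: [0.6121, -0.0696, 0.1675]
eef_rot: [[0.932, 0.361, 0.001], [0.361, -0.932, -0.0], [0.001, 0.0, -1.0]]
contact_force: [-1.2, 0.2, 4.0]
width: 0.0115
grip_force: 90.0
```

>>> servo_tool([
  [[0,0,-0.1],[0,0,0],8],
  [[0,0,-0.2],[0,0,0],8],
  [[0,0,-0.3],[0,0,0],8],
  [[0,0,-0.3],[0,0,0],8],
  [[0,0,-0.3],[0,0,0],8],
  [[0,0,-0.2],[0,0,0],8],
  [[0,0,0],[0,0,0],8],
  [[0,0,0],[0,0,0],8],
])

```text
time_s: 3.82
ee_pos: [0.6121, -0.0698, 0.2238]
eef_rot: [[0.932, 0.361, 0.002], [0.361, -0.932, -0.001], [0.001, 0.001, -1.0]]
contact_force: [-0.8, 0.3, -2.5]
width: 0.0118
grip_force: 89.2
```

```bash
python3 -c "
from h import *
go(.513,-.341,.225)
snap('c')
P,ok=cloud('top','c');z=P[...,2];v,u=np.mgrid[:480,:640]
m=ok&(np.hypot(P[...,0]-.5984,P[...,1]+.0348)<.07)&(z>.18)&(z<.26)&(np.hypot(P[...,0]-.6124,P[...,1]+.07)>.05)
X=P[m]; c,_,_,_=np.linalg.lstsq(np.c_[X[:,:2],np.ones(len(X))],X[:,2],rcond=None); print(len(X),c,np.percentile(X[:,2],[5,50,95]))
im=cv2.imread('pics/c_side.png');cv2.imwrite('pics/c.png',cv2.resize(im[100:260,230:400],None,fx=3,fy=3,interpolation=cv2.INTER_CUBIC))"
```

```text
t 3.8167 pos [ 0.6121 -0.0698  0.2238] F [-0.8  0.3 -2.5] w 0.0118 grip 89.16251064045355
[[0.9324, 0.3614, 0.0015], [0.3614, -0.9324, -0.0005], [0.0012, 0.001, -1.0]]
units [-4.76   5.428 -0.029]
105 [0.18419415 0.55923197 0.11178337] [0.20647603 0.23471124 0.23700718]
```

View pics/c.png

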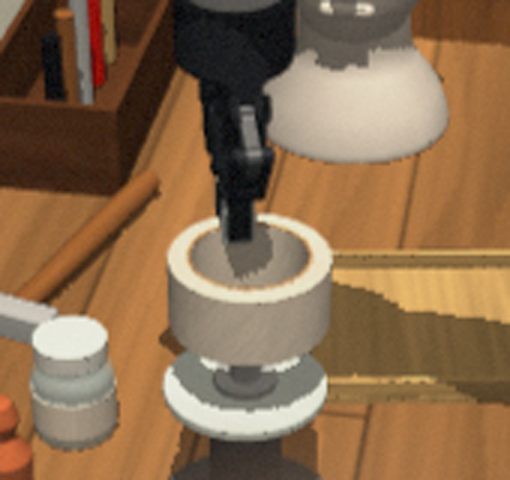

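The roll is lifted level and the collared rod stays in the stand. Carrying it to the tray, gently.

>>> servo_tool([
  [[0,0,-0.3],[0,0,0],8],
  [[-0.15,0.17,0],[0,0,0],8],
  [[-0.25,0.28,0],[0,0,0],8],
  [[-0.38,0.43,0],[0,0,0],8],
  [[-0.4,0.46,0],[0,0,0],8],
  [[-0.4,0.46,0],[0,0,0],8],
  [[-0.4,0.46,0],[0,0,0],8],
  [[-0.4,0.46,0],[0,0,0],8],
  [[-0.4,0.46,0],[0,0,0],8],
  [[-0.4,0.46,0],[0,0,0],8],
  [[-0.4,0.46,0],[0,0,0],8],
  [[-0.4,0.46,0],[0,0,0],8],
  [[-0.38,0.43,0],[0,0,0],8],
  [[-0.25,0.28,0],[0,0,0],8],
  [[-0.15,0.17,0],[0,0,0],8],
  [[0,0,0],[0,0,0],8],
  [[0,0,0],[0,0,0],8],
])

```text
time_s: 5.33
ee_pos: [0.5127, -0.3412, 0.2348]
eef_rot: [[0.933, 0.361, 0.0], [0.361, -0.933, 0.001], [0.0, -0.001, -1.0]]
contact_force: [0.4, 0.1, -2.9]
width: 0.0115
grip_force: 89.2
```

```bash
python3 -c "
from h import *
go(.513,-.341,.046)"
```

```text
t 5.3333 pos [ 0.5127 -0.3412  0.2348] F [ 0.4  0.1 -2.9] w 0.0115 grip 89.2046669186675
[[0.9326, 0.3609, 0.0], [0.3609, -0.9326, 0.0007], [0.0003, -0.0007, -1.0]]
units [0.008 0.    4.719]
```

>>> servo_tool([
  [[0,0,0.25],[0,0,0],8],
  [[0,0,0.45],[0,0,0],8],
  [[0,0,0.6],[0,0,0],8],
  [[0,0,0.7],[0,0,0],8],
  [[0,0,0.7],[0,0,0],8],
  [[0,0,0.7],[0,0,0],8],
  [[0,0,0.5],[0,0,0],8],
  [[0,0,0.4],[0,0,0],8],
  [[0,0,0.2],[0,0,0],8],
  [[0,0,0.1],[0,0,0],8],
  [[0,0,0.1],[0,0,0],8],
  [[0,0,0.02],[0,0,0],8],
  [[0,0,0.02],[0,0,0],8],
  [[0,0,0],[0,0,0],8],
])

```text
time_s: 6.5
ee_pos: [0.5134, -0.3418, 0.0463]
eef_rot: [[0.932, 0.362, 0.001], [0.362, -0.932, -0.001], [0.001, 0.002, -1.0]]
contact_force: [0.4, 0.8, -1.9]
width: 0.0114
grip_force: 89.2
```

>>> servo_tool([
  [[0,0,0.03],[0,0,0],8],
  [[0,0,0.03],[0,0,0],8],
  [[0,0,0],[0,0,0],8],
  [[0,0,0],[0,0,0],8],
])

```text
time_s: 6.83
ee_pos: [0.5132, -0.3418, 0.0435]
eef_rot: [[0.932, 0.361, 0.001], [0.361, -0.932, -0.001], [0.001, 0.001, -1.0]]
contact_force: [0.1, -0.5, 1.0]
width: 0.0118
grip_force: 89.4
```

>>> servo_tool([
  [[0,0,0],[0,0,0],20],
  [[0,0,0],[0,0,0],32],
  [[0,0,0],[0,0,0],36],
  [[0,0,0],[0,0,0],36],
  [[0,0,0],[0,0,0],36],
  [[0,0,-0.3],[0,0,0],36],
  [[0,0,-0.6],[0,0,0],36],
  [[0,0,-0.9],[0,0,0],36],
  [[0,0,-0.9],[0,0,0],36],
  [[0,0,-0.9],[0,0,0],36],
  [[0,0,-0.9],[0,0,0],36],
  [[0,0,-0.5],[0,0,0],36],
  [[0,0,0],[0,0,0],36],
])

```text
time_s: 7.92
ee_pos: [0.5151, -0.3434, 0.2511]
eef_rot: [[0.932, 0.362, 0.009], [0.362, -0.932, -0.009], [0.005, 0.011, -1.0]]
contact_force: [0.6, 0.4, 0.4]
width: 0.0358
grip_force: 0.0
```

```bash
python3 - <<'E'
from h import *
snap('d')
P,ok=cloud('top','d');z=P[...,2];v,u=np.mgrid[:480,:640]
near=lambda x,y,r:(np.hypot(P[...,0]-x,P[...,1]-y)<r)&ok
def fit(m,name):
    X=P[m]; (cx,cy),r=cv2.minEnclosingCircle(X[:,:2].astype(np.float32)); print(name,len(X),"circ",np.round([cx,cy,r],4),"mean",X.mean(0).round(4),np.percentile(X[:,2],[2,50,98]).round(4))
fit(near(.497,-.299,.07)&(z>.045)&(z<.07),"roll top")
fit(near(.5984,-.0348,.02)&(z>.155)&(z<.175),"rod top")
fit(near(.5984,-.0348,.03)&(z>.133)&(z<.145),"collar")
fit(near(.5984,-.0348,.07)&(z>.124)&(z<.1335),"plate")
Q,okq=cloud('side','d');P=Q;ok=okq;z=P[...,2]
fit(near(.5984,-.0348,.02)&(z>.155)&(z<.175),"rod top S")
fit(near(.5984,-.0348,.03)&(z>.132)&(z<.142),"collar S")
fit(near(.5984,-.0348,.07)&(z>.122)&(z<.132),"plate S")
go(.5984,-.0348,.24)
E
```

```text
roll top 1314 circ [ 0.4965 -0.2989  0.0537] mean [ 0.4955 -0.2987  0.0553] [0.0477 0.0556 0.0597]
rod top 127 circ [ 0.5985 -0.0348  0.0109] mean [ 0.5985 -0.0349  0.1635] [0.1582 0.1639 0.1674]
collar 328 circ [ 0.5991 -0.0339  0.0295] mean [ 0.5974 -0.0347  0.1362] [0.1331 0.136  0.1405]
plate 2491 circ [ 0.5992 -0.035   0.0561] mean [ 0.5985 -0.035   0.1298] [0.1261 0.1298 0.1331]
rod top S 79 circ [ 0.5991 -0.0321  0.0121] mean [ 0.599  -0.0312  0.1607] [0.1553 0.1614 0.1642]
collar S 167 circ [ 0.5957 -0.0331  0.0248] mean [ 0.5978 -0.0266  0.135 ] [0.1321 0.1346 0.1405]
plate S 1210 circ [ 0.6004 -0.0335  0.059 ] mean [ 0.5977 -0.0234  0.1281] [0.1235 0.1282 0.1313]
t 8.0167 pos [ 0.5131 -0.3416  0.2446] F [-0.2  0.4 -1.4] w 0.0357 grip 0.0
[[0.9324, 0.3615, 0.0019], [0.3615, -0.9324, -0.0019], [0.0011, 0.0025, -1.0]]
units [ 4.76  -6.381  0.105]
```

View pics/d_top.png

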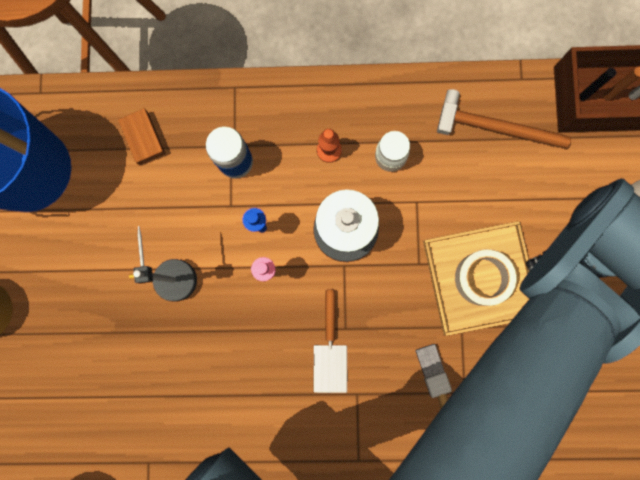

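The roll lies flat in the tray, at (488,278). The rod is uncovered at (347,217). Moving above it.

>>> servo_tool([
  [[0.18,-0.24,0],[0,0,0],50],
  [[0.2,-0.27,0],[0,0,0],50],
  [[0.4,-0.536,0],[0,0,0],50],
  [[0.4,-0.536,0],[0,0,0],50],
  [[0.4,-0.536,0],[0,0,0],50],
  [[0.4,-0.536,0],[0,0,0],50],
  [[0.4,-0.536,0],[0,0,0],50],
  [[0.4,-0.536,0],[0,0,0],50],
  [[0.4,-0.536,0],[0,0,0],50],
  [[0.4,-0.536,0],[0,0,0],50],
  [[0.4,-0.536,0],[0,0,0],50],
  [[0.4,-0.536,0],[0,0,0],50],
  [[0.2,-0.27,0],[0,0,0],50],
  [[0.18,-0.24,0],[0,0,0],50],
  [[0,0,0],[0,0,0],50],
  [[0,0,0],[0,0,0],50],
  [[0,0,0],[0,0,0],50],
])

```text
time_s: 9.43
ee_pos: [0.5979, -0.0354, 0.2426]
eef_rot: [[0.933, 0.361, -0.001], [0.361, -0.933, -0.0], [-0.001, 0.0, -1.0]]
contact_force: [-0.1, 0.1, 0.1]
width: 0.0501
grip_force: 0.0
```

```bash
python3 -c "
from h import *
go(.5987,-.0349,.142)"
```

```text
t 9.4333 pos [ 0.5979 -0.0354  0.2426] F [-0.1  0.1  0.1] w 0.0501 grip 0.0
[[0.9327, 0.3606, -0.0006], [0.3606, -0.9327, -0.0003], [-0.0007, 0.0, -1.0]]
units [ 0.025 -0.004  2.515]
```

>>> servo_tool([
  [[0.025,0,0.3],[0,0,0],50],
  [[0,0,0.5],[0,0,0],50],
  [[0,0,0.6],[0,0,0],50],
  [[0,0,0.5],[0,0,0],50],
  [[0,0,0.3],[0,0,0],50],
  [[0,0,0.2],[0,0,0],50],
  [[0,0,0.1],[0,0,0],50],
  [[0,0,0],[0,0,0],40],
  [[0,0,0],[0,0,0],32],
  [[0,0,0],[0,0,0],28],
  [[0,0,0],[0,0,0],28],
])

```text
time_s: 10.35
ee_pos: [0.5998, -0.0344, 0.1442]
eef_rot: [[0.932, 0.361, 0.002], [0.361, -0.932, -0.001], [0.002, 0.001, -1.0]]
contact_force: [-0.4, -0.0, 0.1]
width: 0.0282
grip_force: 0.0
```

```bash
python3 -c "
from h import *
go(.5987,-.0349,.142)
im,d=get_image('side'); cv2.imwrite('pics/e.png',cv2.resize(im[130:280,230:400],None,fx=4,fy=4,interpolation=cv2.INTER_CUBIC))"
```

```text
t 10.35 pos [ 0.5998 -0.0344  0.1442] F [-0.4 -0.   0.1] w 0.0282 grip 0.0
[[0.9324, 0.3615, 0.0022], [0.3615, -0.9324, -0.0006], [0.0018, 0.0013, -1.0]]
units [-0.031  0.002  0.055]
```

View pics/e.png

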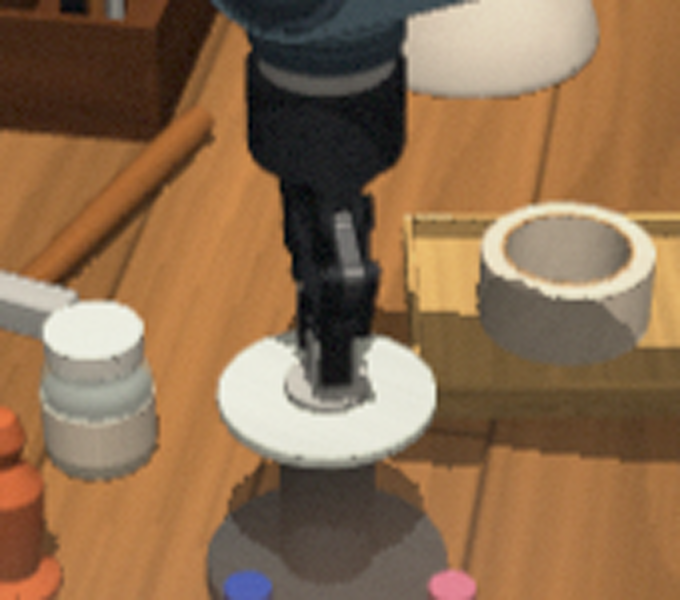

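The fingers straddle the grip at about (335,360), just above the collar. Closing gently with 30 N first to see whether the rod is centred.

>>> servo_tool([
  [[-0.03,0,0.05],[0,0,0],25],
  [[0,0,0],[0,0,0],22],
  [[0,0,0],[0,0,0],18],
  [[0,0,0],[0,0,0],15],
  [[0,0,0],[0,0,0],15],
  [[0,0,0],[0,0,0],15],
], newtons=30)

```text
time_s: 10.9
ee_pos: [0.5983, -0.0351, 0.1414]
eef_rot: [[0.932, 0.361, 0.001], [0.361, -0.932, -0.001], [0.001, 0.001, -1.0]]
contact_force: [-0.4, -2.9, 3.4]
width: 0.0205
grip_force: 29.7
```

>>> servo_tool([
  [[0,0,0],[0,0,0],15],
  [[0,0,0],[0,0,0],15],
  [[0,0,0],[0,0,0],15],
  [[0,0,0],[0,0,0],15],
], newtons=70)

```text
time_s: 11.23
ee_pos: [0.5984, -0.035, 0.1416]
eef_rot: [[0.932, 0.361, 0.001], [0.361, -0.932, -0.001], [0.001, 0.001, -1.0]]
contact_force: [-0.3, -3.6, 5.4]
width: 0.0197
grip_force: 68.3
```

```bash
python3 -c "
from h import *
go(.5987,-.0349,.142+.067); print(get_state()['moment'])"
```

```text
t 11.2333 pos [ 0.5984 -0.035   0.1416] F [-0.3 -3.6  5.4] w 0.0197 grip 68.2897138595581
[[0.9324, 0.3614, 0.0011], [0.3614, -0.9324, -0.0008], [0.0008, 0.0012, -1.0]]
units [ 0.009  0.002 -1.685]
[-0.60588318 -0.00722033 -0.02361059]
```

>>> servo_tool([
  [[0,0.015,-0.05],[0,0,0],15],
  [[0,0,-0.1],[0,0,0],15],
  [[0,0,-0.1],[0,0,0],15],
  [[0,0,0],[0,0,0],15],
  [[0,0,0],[0,0,0],15],
  [[0,0,0],[0,0,0],15],
])

```text
time_s: 11.73
ee_pos: [0.5976, -0.035, 0.1497]
eef_rot: [[0.932, 0.361, -0.001], [0.361, -0.932, 0.0], [-0.001, -0.001, -1.0]]
contact_force: [2.9, -2.9, -6.4]
width: 0.0194
grip_force: 69.0
```

```bash
python3 -c "
from h import *
go(.5987,-.0349,.142+.067); print(get_state()['moment'])"
```

```text
t 11.7333 pos [ 0.5976 -0.035   0.1497] F [ 2.9 -2.9 -6.4] w 0.0194 grip 68.95397543907166
[[0.9324, 0.3615, -0.0013], [0.3615, -0.9324, 0.0004], [-0.0011, -0.0008, -1.0]]
units [ 0.025  0.006 -1.482]
[-0.54937301 -0.61812459 -0.01159752]
```

>>> servo_tool([
  [[0.01,0.02,-0.05],[0,0,0],15],
  [[0,0,-0.1],[0,0,0],15],
  [[0,0,-0.1],[0,0,0],15],
  [[0,0,-0.1],[0,0,0],15],
  [[0,0,-0.1],[0,0,0],15],
  [[0,0,-0.05],[0,0,0],15],
  [[0,0,0],[0,0,0],15],
  [[0,0,0],[0,0,0],15],
  [[0,0,0],[0,0,0],15],
])

```text
time_s: 12.48
ee_pos: [0.5986, -0.0357, 0.1707]
eef_rot: [[0.932, 0.361, -0.001], [0.361, -0.932, 0.0], [-0.0, -0.0, -1.0]]
contact_force: [-0.7, -0.7, -4.5]
width: 0.0197
grip_force: 69.3
```

```bash
python3 -c "
from h import *
go(.5987,-.0349,.142+.067); print(get_state()['moment'])"
```

```text
t 12.4833 pos [ 0.5986 -0.0357  0.1707] F [-0.7 -0.7 -4.5] w 0.0197 grip 69.27056550979614
[[0.9324, 0.3614, -0.0006], [0.3614, -0.9324, 0.0002], [-0.0005, -0.0004, -1.0]]
units [ 0.01  -0.018 -0.958]
[-0.00307132  0.02881149 -0.03212174]
```

Side forces are near zero, so the rod is free. Continuing straight up to just short of the target.

>>> servo_tool([
  [[0,0,-0.05],[0,0,0],15],
  [[0,0,-0.1],[0,0,0],15],
  [[0,0,-0.1],[0,0,0],15],
  [[0,0,-0.1],[0,0,0],15],
  [[0,0,-0.1],[0,0,0],15],
  [[0,0,-0.1],[0,0,0],15],
  [[0,0,-0.1],[0,0,0],15],
  [[0,0,-0.1],[0,0,0],15],
  [[0,0,-0.05],[0,0,0],15],
  [[0,0,0],[0,0,0],15],
  [[0,0,0],[0,0,0],15],
  [[0,0,0],[0,0,0],15],
])

```text
time_s: 13.48
ee_pos: [0.5986, -0.0357, 0.2026]
eef_rot: [[0.932, 0.361, -0.001], [0.361, -0.932, 0.0], [-0.001, -0.0, -1.0]]
contact_force: [0.3, 0.7, -5.5]
width: 0.0198
grip_force: 69.2
```

```bash
python3 - <<'E'
from h import *
go(.5987,-.0357,.142+.067); print(get_state()['moment'])
Z={"side":[[],[],[]]}
for i in range(4):
    im,d=get_image('side'); np.save('pics/f_side.npy',d)
    P,ok=cloud('side','f'); z=P[...,2]; r=np.hypot(P[...,0]-.5987,P[...,1]+.0335)
    m=ok&(r<.021)&(r>.014)&(P[...,1]>-.034)&(z>.18)&(z<.212); X=P[m]; Z["side"][0].append(np.median(X[:,2]))
    X=P[ok&(z>.12)&(z<.137)&(r<.052)]; Z["side"][1].append(np.median(X[:,2]))
print("collar top",Z["side"][0],len(X),"plate",Z["side"][1])
cv2.imwrite('pics/f_side.png',im)
cv2.imwrite('pics/f.png',cv2.resize(im[150:340,240:360],None,fx=3.1,fy=3.1,interpolation=cv2.INTER_CUBIC))
m=ok&(P[...,1]>.29)&(P[...,1]<.34)&(P[...,0]>.545)&(z>.18); print("pointer",np.c_[P[m][:,0],P[m][:,2]].round(4)[::6].tolist())
E
```

```text
t 13.4833 pos [ 0.5986 -0.0357  0.2026] F [ 0.3  0.7 -5.5] w 0.0198 grip 69.2470121383667
[[0.9324, 0.3615, -0.0006], [0.3615, -0.9324, 0.0001], [-0.0005, -0.0003, -1.0]]
units [ 0.002 -0.    -0.161]
[ 0.01134658 -0.04411933 -0.02226277]
collar top [np.float64(0.19581957101867908), np.float64(0.19548184102150032), np.float64(0.19531347323436404), np.float64(0.1954072381987691)] 1095 plate [np.float64(0.12828691873895995), np.float64(0.1284089672544604), np.float64(0.1283070959266583), np.float64(0.1282355747047961)]
pointer [[0.5741, 0.2027], [0.5652, 0.2029], [0.584, 0.2028], [0.5748, 0.2046], [0.5661, 0.2034], [0.5571, 0.2045], [0.5486, 0.2022], [0.5777, 0.2025], [0.569, 0.2018], [0.5599, 0.2034], [0.5509, 0.2038], [0.5734, 0.2004], [0.5643, 0.2014], [0.555, 0.2035], [0.5462, 0.2033], [0.5509, 0.1997]]
```

View pics/f.png

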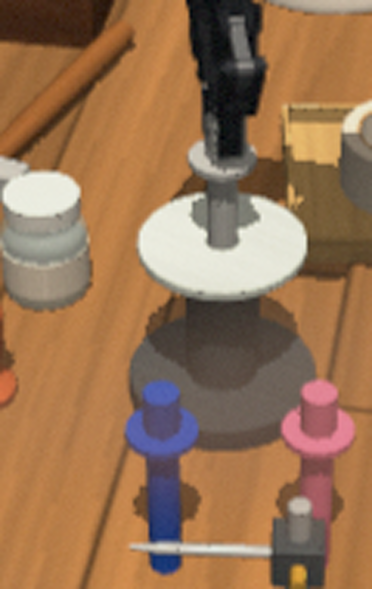

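Collar at crop (222,160), pointer tip at (131,546). Calibrating the pointer height against the gauge's known heights (base 28 mm, column top 235 mm).

```bash
python3 - <<'E'
from h import *
im={n:cv2.imread(f'pics/{t}_{n}.png') for n,t in (('top','a'),('side','f'))}
for n,t in (('top','a'),('top','d'),('side','f'),('side','a')):
    P,ok=cloud(n,t); z=P[...,2]; x=P[...,0];y=P[...,1]
    b=ok&(np.hypot(x-.505,y-.305)<.06)
    base=P[b&(z>.015)&(z<.04)]; c,_=cv2.minEnclosingCircle(base[:,:2].astype(np.float32)); 
    col=P[b&(z>.222)&(z<.245)]
    tab=P[ok&(np.hypot(x-.6,y-.36)<.05)&(abs(z)<.02)]
    p=ok&(abs(y-.315)<.02)&(x>.54)&(x<.575)&(z>.18)
    print(n,t,"base z",np.median(base[:,2]).round(4),"c",np.round(c,4),"coltop",np.median(col[:,2]).round(4) if len(col) else 0,len(col),col[:,:2].mean(0).round(4),"table",np.median(tab[:,2]).round(4),"ptr",np.median(P[p][:,2]).round(4),np.percentile(P[p][:,2],[10,90]).round(4),p.sum())
E
```

```text
top a base z 0.0277 c [0.5036 0.307 ] coltop 0.2339 59 [0.5037 0.3056] table -0.0001 ptr 0.2043 [0.2021 0.2072] 75
top d base z 0.0277 c [0.5038 0.3067] coltop 0.2337 59 [0.5038 0.3057] table -0.0002 ptr 0.2046 [0.2027 0.2065] 75
side f base z 0.0262 c [0.5039 0.3094] coltop 0.2309 77 [0.5033 0.3108] table -0.0015 ptr 0.2024 [0.1998 0.2041] 96
side a base z 0.0263 c [0.5041 0.3096] coltop 0.2312 77 [0.5034 0.311 ] table -0.0013 ptr 0.2027 [0.2002 0.2049] 94
```

Corrected pointer axis ≈ 0.202 m, and the collar's middle is now ≈ 0.194 m, so raise 8 mm.

>>> servo_tool([
  [[0,0,-0.05],[0,0,0],15],
  [[0,0,-0.1],[0,0,0],15],
  [[0,0,-0.05],[0,0,0],15],
  [[0,0,0],[0,0,0],15],
  [[0,0,0],[0,0,0],15],
  [[0,0,0],[0,0,0],15],
  [[0,0,0],[0,0,0],15],
  [[0,0,0],[0,0,0],15],
])

```text
time_s: 14.35
ee_pos: [0.5987, -0.0358, 0.2107]
eef_rot: [[0.932, 0.361, -0.0], [0.361, -0.932, 0.0], [-0.0, -0.0, -1.0]]
contact_force: [0.2, 0.4, -5.2]
width: 0.0197
grip_force: 69.2
```

```bash
python3 - <<'E'
from h import *
go(.5987,-.0357,.2106); print(get_state()['moment'])
im,d=get_image('side'); np.save('pics/g_side.npy',d)
P,ok=cloud('side','g'); z=P[...,2]; r=np.hypot(P[...,0]-.5987,P[...,1]+.0335)
m=ok&(r<.021)&(r>.014)&(P[...,1]>-.034)&(z>.185)&(z<.222); print("collar top side",np.median(z[m]),m.sum())
# rod verticality: shank + collar centroids
for lo,hi in((.135,.15),(.15,.165),(.165,.18)):
    m=ok&(r<.016)&(z>lo)&(z<hi); print(P[m].mean(0).round(4))
E
```

```text
t 14.35 pos [ 0.5987 -0.0358  0.2107] F [ 0.2  0.4 -5.2] w 0.0197 grip 69.24196600914001
[[0.9324, 0.3614, -0.0003], [0.3614, -0.9324, 0.0001], [-0.0003, -0.0002, -1.0]]
units [ 0.    -0.002  0.003]
[-0.02979612 -0.01771234 -0.00929832]
collar top side 0.20384189200005534 121
[ 0.5984 -0.0266  0.1428]
[ 0.598  -0.0266  0.1574]
[ 0.5978 -0.0269  0.1725]
```

Collar middle and pointer agree to within about 1 mm, there are no side loads, and the rod is upright. Handing in.

```bash
python3 -c "
from workcell import *
print(close_job())"
```

```text
the job is handed in; nothing more can be done
None
```

The job is handed in at about 14.4 s, but no verdict came back: the roll is flat and released in the tray, and the rod is gripped upright with its collar within about 1 mm of the pointer's height by my measurements.

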